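# Reset the ratchet round timer and click it on to three

## Task

The white game-round timer has been wound past its mark: press its knob gently in until you feel it land, which frees the ratchet, turn it back (anticlockwise) to the red zero mark and let the knob come up again. Then turn it on clockwise to the green mark, three clicks, one click at a time with a short pause (about half a second) at each, and let go with the knob up. Never force the mechanism, and leave the dice tray, its cubes and the organiser where they are.

Things in the scene. Friction and masses are not known exactly. Their poses are not given: they have to be found in the camera images.
- timer: White plastic round timer on the table: a fixed case 140 x 140 x 58 mm with a push-and-turn knob in the middle of its top. Origin: centre of its underside, z up. Marks on its top, about 50 mm from the centre: red bar towards the case's own +x (zero), then every 0.314 rad (18 degrees) clockwise from above black tick (1), black tick (2), green bar (3), black ticks (4, 5).
- knob: The whole knob as it moves up and down in the case (this frame does not turn); origin on the turning axis, 58 mm above the case's underside when up. Drum 62 mm in diameter, 18 mm proud of the case top; on it an upright bar grip 56 long, 14 wide, 34 mm tall (76 to 110 mm above the case's underside when up). A spring holds it up: about 2 N starts it down, 0.15 N more per mm.
- knob_top (a point): Centre of the top face of the knob's bar grip, on the axis, 110 mm above the case's underside when the knob is up. Its x axis runs along the bar, to the bar's red end, which is the pointer; z is up.
- dial (a joint): Knob turn in rad, growing clockwise from above: 0 with the pointer on the red mark, a hard stop 0.06 beyond it; 0.314 per click; 0.942 on green. Knob up: turns only clockwise, about 0.15 N m before each click, and cannot go back past the last click (play 0.06 back, 0.1 on from a mark). Ratchet freed: turns both ways at 0.06 N m. Friction keeps it where it is left. Starts at 1.13 to 1.48.
- works: Hidden mechanism in the case; same frame as the case. After 4 to 15 mm of press (it differs from timer to timer, unseen) the knob lands on a stiff rubber buffer, 16 N per mm; the ratchet is freed only 1 mm before that. Let go, the knob springs up; if it catches on the pawl, turn a few degrees. More than 15 N of the knob on the buffer, pawl or zero stop damages it.
- dice_tray: Loose dark wooden dice tray 180 x 140 x 34 mm beside the timer; origin at the centre of its underside. To be left alone.
- cube0: Green acrylic cube, 22 mm, lying in the dice tray; origin at the centre of its underside. To be left alone.
- cube1: Second green acrylic cube, 22 mm, in the dice tray. To be left alone.
- organiser: Loose plastic organiser box 200 x 140 x 46 mm, blue lid latched shut with two orange latches, on the other side of the timer; origin at the centre of its underside. To be left alone.
Not all that is in view belongs to the job. Of the things like the timer, leave any that is blue or pink; of the rest the larger one is meant.

How it is judged:
On the way, in this order (a step that is already met when the one before it is completed fails the run):
1. knob turned back to the red zero mark (within 0.1 rad) and up again (within 2 mm) (value of joint dial below 0.1 rad and z of knob_top in the frame of timer above 0.108 m and velocity of joint dial between -0.1 and 0.1 rad/s), for 0.2 s.
2. knob up and paused on the first click (within 0.12 rad of the tick) (value of joint dial between 0.1942 and 0.4342 rad and z of knob_top in the frame of timer above 0.108 m and velocity of joint dial between -0.1 and 0.1 rad/s), for 0.2 s.
3. knob up and paused on the second click (within 0.12 rad of the tick) (value of joint dial between 0.5083 and 0.7483 rad and z of knob_top in the frame of timer above 0.108 m and velocity of joint dial between -0.1 and 0.1 rad/s), for 0.2 s.
4. knob up on the third click, the green mark (within 0.12 rad) (value of joint dial between 0.8225 and 1.0625 rad and z of knob_top in the frame of timer above 0.108 m and velocity of joint dial between -0.1 and 0.1 rad/s), for 0.2 s.
At the end, for the whole second after the job is handed in: The knob is up (within 2 mm), at rest and let go with its pointer on the green mark, the third click (dial 0.942 rad, within 0.12); dice tray, cubes and organiser are within 15 mm of where they were (all of step 4 and not (distance of dice_tray from where it was at the start of the episode above 0.015 m) and not (distance of organiser from where it was at the start of the episode above 0.015 m) and not (distance of cube0 from where it was at the start of the episode above 0.015 m) and not (distance of cube1 from where it was at the start of the episode above 0.015 m)); the robot touches nothing.
It fails at once if the mechanism is forced: more than 15 N between the knob and the works (buffer, pawl or zero stop) (contact force between knob and works above 15 N).
It fails at once if dice tray, a cube or the organiser is shoved more than 15 mm (distance of any of dice_tray, organiser, cube0, cube1 from where it was at the start of the episode above 0.015 m).
It also fails if it takes over 45 s, if anything falls off the work surface, if the arm or the gripper's body presses on something with over 40 N, if the wrist force passes 120 N, or if a joint passes its speed limit or range.

## Robot

A 7-joint arm with a two-finger parallel gripper is mounted at the origin on the work surface. World frame = base frame: x ahead of the robot, y to its left, z up, the work surface at z = 0. Lengths are in m, angles in rad, forces in N, time in s.
With the tool pointing down it reaches from about 0.4 to 0.85 m from the base axis. Payload 4.5 kg.
Tool frame: the origin (TCP) lies on the centre line of the jaws, within the pads' length; the fingertips stand r.tips_ahead ahead of it and the grasp point (between the pads) is the TCP (r.tips_ahead is the distance from the TCP to the fingertips, in m); z points along the fingers, y is the direction in which the jaws open and shut (so a half turn about z gives the same grasp; the last joint's range is limited). The gripper opens to 88 mm and grips with 3 to 60 N. Pads are 18 mm wide; open, the fingers measure 123 mm over their backs; the gripper's body (75 mm by 187 mm) begins 45 mm behind the grasp point.
Start: joints at [1.142, 0.689, -0.195, 1.565, 0.157, 0.902, -0.215], TCP at [0.279, -0.559, 0.258] pointing down, gripper open.
Joint ranges: [-3.01, 3.01], [-0.46, 2.08], [-1.47, 1.51], [0.13, 2.56], [-1, 4.14], [0.04, 2.09], [-2.66, 2.66]. Speed limits (rad/s): [2.57, 2.57, 3.14, 3.14, 3.14, 3.14, 3.14].

## Interface

Orientations are given as a unit quaternion [x, y, z, w].
In Python, from plant import r gives the robot as it stands.
- The arm moves only by the shell command python3 -m inch 'ROWS' [FORCE]. ROWS is JSON, a list of rows, each a list of 5 numbers: the shift along the world's x, y, z in units of 25 mm (1.0 is 25 mm), then the turn about the world's z in units of 6 degrees (1.0 is 6 degrees), then the finger opening in mm, from 0 to 88.1. A call has 1 to 5 rows; each row shifts and turns the commanded pose from where the row before left it; what a row does not reach is not made up. A row lasts 1/10 s, in which the tool goes at most 50 mm and 8.59 degrees, less where a joint would pass 70% of its speed; a pose out of reach is approached as far as the arm can. A call is refused whole if a number of a shift passes 1 or a number of a turn 1, either way. A call with a gripper value outside its range is refused whole. The fingers move at their own pace and stop on an object; FORCE is the grip in N (left out, the last holds). Time passes only in rows, so rows that do not move let the fingers close. It gives the time, the measured TCP pose, the force and the opening at its end, in the units of the state.
- r.get_state(): the state, without advancing time (a new reading comes with each control period).
- r.snapshot(name): name is "scene" or "top"; returns a dict with "pixels" (384x512x3 uint8, red, green, blue), "range_z" (384x512 float32, m along the optical axis (not along the pixel's ray), 0 where there is no reading), "K" (3x3 intrinsics, pixels), "position" and "attitude" of the camera in the world. Camera axes: x right, y up, looking along -z (the intrinsics and any distortion apply to the point x, -y, -z); pixel columns grow to the right and rows downward; lengths in m; the calibration is good to about 2 mm. A picture is of the moment at which its call begins.
- r.finish_job(): hands the job in, once; it reports no verdict.
The state is a dict: "clock": time; "q": joint angles; "qd": joint speeds; "joint_torque": joint torques, N m; "tool_pos": TCP position; "eef_rot": TCP orientation; "contact_force": force on the tool from outside, world axes, zero at the start; "moment": the same for the moment, N m; "opening": opening from 0.0 (shut) to 1.0 (fully open).
Only numpy, scipy, OpenCV 4.12 (cv2) and the standard library are available. Lean on these libraries where they do the work, as an engineer would, in place of code of your own. Each camera call takes 0.05 s, during which the arm holds its last target. There are 200 camera calls.

## Working session

There is one attempt and no reset: what is moved stays moved. The work goes in short steps, Python scripts to look and compute and a shell command to move; the robot and the scene stay as the last step left them, time stands still between calls to the robot, and variables do not carry over. Pictures are saved under pics/ and viewed, about 8 in all and at most 12, crops included, and the job is handed in when it is done.

```bash
ls; mkdir -p pics
python3 - <<'E'
from plant import r
import cv2,numpy as np
s=r.get_state();print({k:np.round(v,3).tolist() for k,v in s.items()},r.tips_ahead)
for n in("scene","top"):
    d=r.snapshot(n);np.savez(f"pics/{n}0.npz",**d);cv2.imwrite(f"pics/{n}0.png",d["pixels"][:,:,::-1]);print(d["K"],d["position"],d["attitude"])
a=[cv2.imread(f"pics/{n}0.png") for n in("scene","top")]
cv2.imwrite("pics/both0.png",cv2.resize(np.vstack(a),None,fx=.78,fy=.78))
E
```

```text
pics
{'clock': 0.0, 'q': [1.142, 0.69, -0.195, 1.566, 0.157, 0.903, -0.215], 'qd': [-0.001, 0.0, 0.003, -0.001, -0.0, 0.0, 0.0], 'joint_torque': [-0.001, -52.756, -1.267, -15.343, -0.053, 0.007, 0.0], 'tool_pos': [0.279, -0.559, 0.257], 'eef_rot': [0.973, 0.229, -0.0, -0.001], 'contact_force': [-0.618, 0.215, 0.389], 'moment': [-0.007, 0.04, 0.031], 'opening': 0.997} 0.019
[[371.21203052   0.         250.37282937]
 [  0.         371.21203052 190.62247051]
 [  0.           0.           1.        ]] [1.01906176 0.49738092 0.57457448] [0.1911357  0.44305293 0.79555932 0.36641044]
[[463.86163686   0.         263.99831297]
 [  0.         463.86163686 190.52826373]
 [  0.           0.           1.        ]] [0.25955738 0.00177973 1.41979297] [ 0.06145241 -0.05060983 -0.70264845  0.70706959]
```

View pics/both0.png

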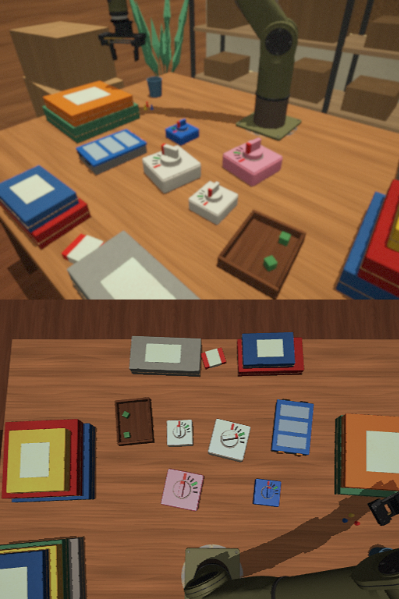

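Candidates, in the full-resolution top view: large white (295,179), small white (231,170), pink (234,244) and blue (342,246). I choose the large white one by the description, and check it in a close crop with measurements.

```bash
cat > h.py <<'E'
import numpy as np,cv2
from scipy.spatial.transform import Rotation as R
def ray(d,px,z):
    px=np.atleast_2d(px).astype(float);K=d["K"]
    v=np.c_[(px[:,0]-K[0,2])/K[0,0],-(px[:,1]-K[1,2])/K[1,1],-np.ones(len(px))]
    w=R.from_quat(d["attitude"]).apply(v);p=d["position"]
    return p+w*((z-p[2])/w[:,2])[:,None]
E
python3 - <<'E'
from h import *
o=[]
for n,(u,v),m in(("top",(295,179),34),("scene",(219,212),48)):
    d=dict(np.load(f"pics/{n}0.npz"));im=d["pixels"]
    hsv=cv2.cvtColor(im,cv2.COLOR_RGB2HSV)
    box=np.zeros(im.shape[:2],np.uint8);box[v-m:v+m,u-m:u+m]=1
    white=((hsv[...,1]<60)&(hsv[...,2]>140)&(box>0)).astype(np.uint8)
    c=max(cv2.findContours(white,cv2.RETR_EXTERNAL,cv2.CHAIN_APPROX_NONE)[0],key=cv2.contourArea)[:,0]
    if n=="top":
        w=ray(d,c,.058)[:,:2]; rect=cv2.minAreaRect((w*1000).astype(np.float32));print("case",rect)
    for nm,k in(("red",((hsv[...,0]<8)|(hsv[...,0]>172))&(hsv[...,1]>120)),("green",(abs(hsv[...,0].astype(int)-65)<25)&(hsv[...,1]>80))):
        N,l,st,ce=cv2.connectedComponentsWithStats((k&(box>0)).astype(np.uint8))
        for i in range(1,N):
            if st[i,4]>2: print(n,nm,st[i,4],ce[i].round(1),ray(d,ce[i],.058)[0,:2].round(4),ray(d,ce[i],.11)[0,:2].round(4))
    o.append(cv2.resize(im[v-m:v+m,u-m:u+m,::-1],(400,400),interpolation=cv2.INTER_CUBIC))
cv2.imwrite("pics/crop0.png",np.hstack(o))
E
```

```text
case ((513.0162353515625, -64.3345947265625), (135.01368713378906, 135.9676971435547), 76.37352752685547)
top red 20 [297.7 162.7] [ 0.5624 -0.0769] [ 0.5508 -0.0739]
top red 20 [302.6 175.1] [ 0.5246 -0.0915] [ 0.5145 -0.088 ]
top green 24 [309.2 172.2] [ 0.5334 -0.1113] [ 0.5229 -0.1069]
scene red 30 [208.5 189.8] [ 0.4779 -0.1365] [ 0.5324 -0.0727]
scene red 13 [200.9 212.5] [ 0.5599 -0.0759] [ 0.6061 -0.0182]
scene green 3 [222. 164.] [ 0.3537 -0.2101] [ 0.4207 -0.1389]
scene green 4 [200.5 202. ] [ 0.5301 -0.1101] [ 0.5793 -0.0489]
scene green 6 [256.5 251. ] [0.5791 0.1151] [0.6234 0.1536]
```

View pics/crop0.png

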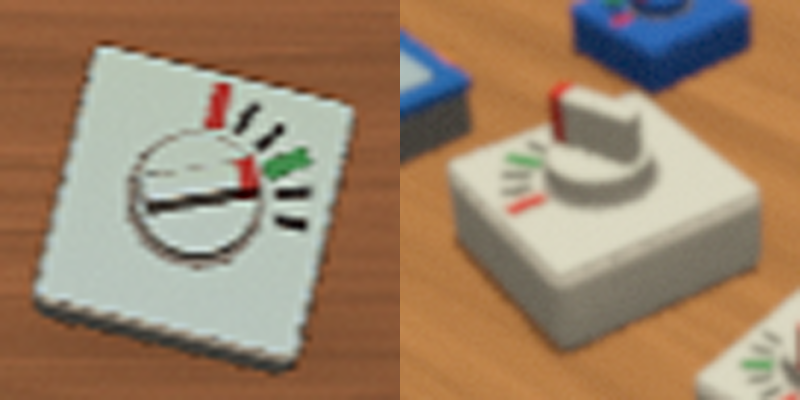

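The crop confirms it: the large white timer, with the red mark up at (218,105), green at (288,163), and the bar's red end at (248,178) between green and tick 4. I get the bar's axis from the depth next.

Run:
```python
from h import *
for n in("top","scene"):
    d=dict(np.load(f"pics/{n}0.npz"));Z=d["range_z"];K=d["K"]
    v,u=np.mgrid[:384,:512];
    P=R.from_quat(d["attitude"]).apply(np.stack([(u-K[0,2])/K[0,0]*Z,-(v-K[1,2])/K[1,1]*Z,-Z],-1).reshape(-1,3))+d["position"]
    P=P[Z.ravel()>0];c=np.array([.5135,-.0645]);near=np.hypot(*(P[:,:2]-c).T)
    for lo,hi,rad in((.103,.13,.04),(.05,.066,.095)):
        Q=P[(near<rad)&(P[:,2]>lo)&(P[:,2]<hi)]
        r=cv2.minAreaRect((Q[:,:2]*1000).astype(np.float32));w,V=np.linalg.eigh(np.cov(Q[:,:2].T))
        print(n,len(Q),Q.mean(0).round(4),np.median(Q[:,2]),[np.round(x,1) for x in r],np.degrees(np.arctan2(V[1,1],V[0,1])).round(1))
```

```text
top 98 [ 0.5134 -0.0646  0.1102] 0.10996663868086631 [array([513.8, -63.9]), array([14.5, 55.3]), np.float64(8.5)] 99.3
top 1717 [ 0.5112 -0.0634  0.0579] 0.05793082929327409 [array([513.2, -63.3]), array([139.3, 138.6]), np.float64(76.2)] -141.2
scene 129 [ 0.5157 -0.0606  0.1091] 0.10999129216274828 [array([513.8, -62.8]), array([16.6, 57.6]), np.float64(9.1)] 100.5
scene 1512 [ 0.5292 -0.0465  0.0581] 0.05857750178997356 [array([514.8, -60.3]), array([140.3, 138.4]), np.float64(76.4)] 131.7
```

```bash
python3 -m inch '[[0,1,0,1,88],[0.3,1,0,1,88],[0.5,1,0,1,88],[0.5,1,0,1,88],[0.5,1,0,1,88]]' 20; python3 -m inch '[[0.5,1,0,1,88],[0.5,1,0,1,88],[0.5,1,0,1,88],[0.5,1,0,1,88],[0.5,1,0,1,88]]'
```

```text
clock: 0.6
tool_pos: [0.3241, -0.4331, 0.2575]
eef_rot: [0.88, 0.475, -0.0, -0.0]
contact_force: [0.3, 0.4, -0.7]
opening: 1.002
clock: 1.1
tool_pos: [0.3867, -0.3082, 0.2575]
eef_rot: [0.727, 0.687, -0.0, -0.0]
contact_force: [0.1, -0.8, -0.3]
opening: 1.002
```

```bash
python3 -m inch '[[0.5,1,0,1,88],[0.5,1,0,1,88],[0.5,1,0,0,88],[0.5,1,0,0,88],[0.5,1,0,0,88]]' >/dev/null; python3 -m inch '[[0.5,1,-0.4,0,80],[0.5,1,-0.5,0,70],[0.5,1,-0.6,0,60],[0.57,1,-0.6,0,50],[0.5,0.76,-0.6,0,44]]'; python3 -m inch '[[0,0,0,0,44],[0,0,0,0,44]]'
python3 - <<'E'
from plant import r
s=r.get_state();print(s["q"],s["tool_pos"],s["eef_rot"])
E
```

```text
clock: 2.1
tool_pos: [0.5138, -0.0634, 0.1895]
eef_rot: [0.652, 0.758, 0.0, -0.0]
contact_force: [0.9, -0.7, 0.0]
opening: 0.571
clock: 2.3
tool_pos: [0.5127, -0.0654, 0.1899]
eef_rot: [0.652, 0.758, -0.001, -0.0]
contact_force: [-0.1, -0.5, -0.2]
opening: 0.501
[ 0.30691686  0.67925281 -0.43897239  1.94822522  0.47885708  0.61916195
 -0.29439774] [ 0.51273701 -0.06544401  0.18987374] [ 6.52365095e-01  7.57904367e-01 -7.31069329e-04 -4.67125531e-04]
```

```bash
python3 -m inch '[[0.03,0.04,-1,0,44],[0,0,-1,0,44],[0,0,-0.8,0,44],[0,0,-0.5,0,44],[0,0,-0.28,0,44]]' 5; python3 -m inch '[[0,0,0,0,44],[0,0,0,0,30],[0,0,0,0,22],[0,0,0,0,18]]'
```

```text
clock: 2.8
tool_pos: [0.5132, -0.0662, 0.1003]
eef_rot: [0.654, 0.757, -0.001, -0.0]
contact_force: [-0.9, -0.1, -0.2]
opening: 0.497
clock: 3.2
tool_pos: [0.5144, -0.0644, 0.1014]
eef_rot: [0.653, 0.758, 0.0, 0.001]
contact_force: [-0.3, -0.5, 0.4]
opening: 0.253
```

Run:
```python
from plant import r
import cv2,numpy as np
a=[r.snapshot(n)["pixels"] for n in("scene","top")]
o=[cv2.resize(a[0][150:260,150:300,::-1],(450,330)),cv2.resize(a[1][130:230,230:360,::-1],(429,330))]
cv2.imwrite("pics/c1.png",np.hstack(o)[:,:800]);print(r.get_state()["contact_force"])
```

```text
[0.43976893 0.30834416 0.25879838]
```

View pics/c1.png

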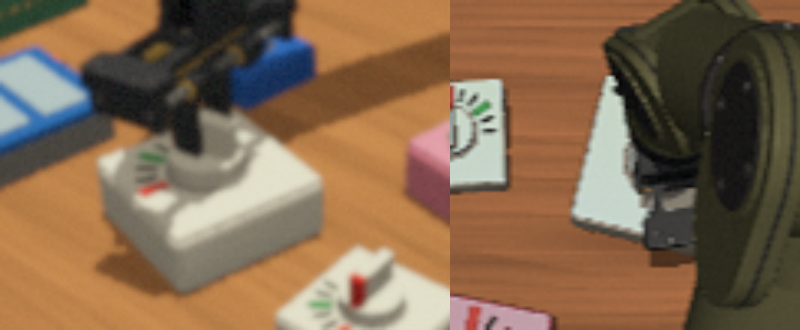

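The picture shows the fingers straddling the bar at (200,120) in the left crop, with the case marks clear. I now close gently.

```bash
python3 -m inch '[[0,0,0,0,15],[0,0,0,0,10],[0,0,0,0,8],[0,0,0,0,6],[0,0,0,0,6]]' 5;python3 -m inch '[[0,0,0,0,4],[0,0,0,0,4],[0,0,0,0,4]]' 12
```

```text
clock: 3.8
tool_pos: [0.5143, -0.0642, 0.1009]
eef_rot: [0.653, 0.758, 0.0, 0.0]
contact_force: [0.2, -1.2, 1.9]
opening: 0.16
clock: 4.1
tool_pos: [0.5143, -0.0642, 0.1008]
eef_rot: [0.653, 0.758, 0.0, 0.0]
contact_force: [1.3, 0.1, 2.2]
opening: 0.158
```

```bash
python3 -m inch '[[0,0,-0.04,0,4],[0,0,-0.04,0,4],[0,0,-0.04,0,4],[0,0,0,0,4],[0,0,0,0,4]]';for i in 1 ; do python3 -m inch '[[0,0,-0.02,0,4],[0,0,0,0,4]]'; done
```

```text
clock: 4.6
tool_pos: [0.5142, -0.0642, 0.0977]
eef_rot: [0.653, 0.758, 0.0, 0.0]
contact_force: [1.4, -0.1, 2.5]
opening: 0.159
clock: 4.8
tool_pos: [0.5142, -0.0642, 0.0973]
eef_rot: [0.653, 0.758, 0.0, 0.0]
contact_force: [2.3, 0.5, 3.1]
opening: 0.162
```

```bash
cat > gate.py <<'E'
import sys,re  # passes on only while the upward force stays below 5.5 N
t=sys.stdin.read();f=float(re.search(r"contact_force:.*, (\S+)\]",t)[1]);z=re.search(r"tool_pos:.*, (\S+)\]",t)[1]
print(z,f);sys.exit(f>5.5)
E
python3 -m inch '[[0,0,-0.016,0,4],[0,0,0,0,4]]' | python3 gate.py &&
python3 -m inch '[[0,0,-0.016,0,4],[0,0,0,0,4]]' | python3 gate.py &&
python3 -m inch '[[0,0,-0.016,0,4],[0,0,0,0,4]]' | python3 gate.py &&
python3 -m inch '[[0,0,-0.016,0,4],[0,0,0,0,4]]' | python3 gate.py &&
python3 -m inch '[[0,0,-0.016,0,4],[0,0,0,0,4]]' | python3 gate.py &&
python3 -m inch '[[0,0,-0.016,0,4],[0,0,0,0,4]]' | python3 gate.py &&
python3 -m inch '[[0,0,-0.016,0,4],[0,0,0,0,4]]' | python3 gate.py &&
python3 -m inch '[[0,0,-0.016,0,4],[0,0,0,0,4]]' | python3 gate.py &&
python3 -m inch '[[0,0,-0.016,0,4],[0,0,0,0,4]]' | python3 gate.py &&
python3 -m inch '[[0,0,-0.016,0,4],[0,0,0,0,4]]' | python3 gate.py
```

```text
0.0969 2.9
0.0964 4.0
0.096 4.3
0.0956 3.4
0.0952 3.2
0.0947 0.8
0.0944 2.0
0.0941 3.1
0.0937 3.0
0.0933 2.4
```

```bash
python3 -m inch '[[0,0,-0.016,0,4],[0,0,0,0,4]]' | python3 gate.py &&
python3 -m inch '[[0,0,-0.016,0,4],[0,0,0,0,4]]' | python3 gate.py &&
python3 -m inch '[[0,0,-0.016,0,4],[0,0,0,0,4]]' | python3 gate.py &&
python3 -m inch '[[0,0,-0.016,0,4],[0,0,0,0,4]]' | python3 gate.py &&
python3 -m inch '[[0,0,-0.016,0,4],[0,0,0,0,4]]' | python3 gate.py &&
python3 -m inch '[[0,0,-0.016,0,4],[0,0,0,0,4]]' | python3 gate.py &&
python3 -m inch '[[0,0,-0.016,0,4],[0,0,0,0,4]]' | python3 gate.py &&
python3 -m inch '[[0,0,-0.016,0,4],[0,0,0,0,4]]' | python3 gate.py &&
python3 -m inch '[[0,0,-0.016,0,4],[0,0,0,0,4]]' | python3 gate.py &&
python3 -m inch '[[0,0,-0.016,0,4],[0,0,0,0,4]]' | python3 gate.py
```

```text
0.093 5.5
0.0928 6.9
```

```bash
python3 -m inch '[[0,0,0.004,0,4],[0,0,0,0,4]]'; python3 -m inch '[[0,0,0,0.4,4],[0,0,0,0.5,4],[0,0,0,0.5,4],[0,0,0,0,4]]'; python3 -c "
from plant import r
s=r.get_state();print(s['moment'],s['contact_force'])"
```

```text
clock: 7.4
tool_pos: [0.5142, -0.0642, 0.0929]
eef_rot: [0.653, 0.758, 0.0, 0.0]
contact_force: [2.2, -0.3, 6.9]
opening: 0.159
clock: 7.8
tool_pos: [0.5144, -0.0642, 0.0929]
eef_rot: [0.595, 0.804, 0.0, 0.0]
contact_force: [2.5, -1.4, 6.0]
opening: 0.156
[-0.0850951  -0.55176639 -0.01228608] [ 2.54667845 -1.39185514  6.02972115]
```

```bash
python3 -m inch '[[0,0,0,0.6,4],[0,0,0,0.6,4],[0,0,0,0.6,4],[0,0,0,0.6,4],[0,0,0,0,4]]'; python3 -m inch '[[0,0,0,0.6,4],[0,0,0,0.6,4],[0,0,0,0.6,4],[0,0,0,0.6,4],[0,0,0,0,4]]';python3 -c "
from plant import r
s=r.get_state();print(s['moment'],s['contact_force'],s['q'])"
```

```text
clock: 8.3
tool_pos: [0.5146, -0.0641, 0.0929]
eef_rot: [0.489, 0.872, 0.001, 0.0]
contact_force: [2.4, 0.3, 6.8]
opening: 0.156
clock: 8.8
tool_pos: [0.5149, -0.0639, 0.0929]
eef_rot: [0.376, 0.927, 0.001, 0.001]
contact_force: [2.9, -0.7, 5.8]
opening: 0.16
[ 0.04706678 -0.7364368   0.04145316] [ 2.89791392 -0.68160763  5.78443584] [ 0.31037567  0.85769082 -0.45971559  2.00060431  0.82277036  0.47427366
  0.03291031]
```

```bash
python3 -m inch '[[0,0,0,0.6,4],[0,0,0,0.6,4],[0,0,0,0.6,4],[0,0,0,0.6,4],[0,0,0,0,4]]'; python3 -m inch '[[0,0,0,0.6,4],[0,0,0,0.6,4],[0,0,0,0.5,4],[0,0,0,0.5,4],[0,0,0,0,4]]';python3 -c "
from plant import r
from scipy.spatial.transform import Rotation as R
s=r.get_state();print(s['moment'],s['contact_force'],s['q'],R.from_quat(s['eef_rot']).as_matrix()[:,0])"
```

```text
clock: 9.3
tool_pos: [0.515, -0.0636, 0.093]
eef_rot: [0.257, 0.966, 0.001, 0.001]
contact_force: [3.5, 1.0, 6.1]
opening: 0.163
clock: 9.8
tool_pos: [0.5152, -0.0633, 0.093]
eef_rot: [0.144, 0.99, 0.001, 0.001]
contact_force: [3.0, 0.4, 4.2]
opening: 0.157
[ 0.30347207 -0.90516684 -0.02720988] [3.04140313 0.44369999 4.22842824] [ 0.38084083  0.88355404 -0.58451263  1.9966291   0.94151573  0.55358983
  0.40315133] [-0.95844644  0.28526686 -0.00179939]
```

```bash
python3 -m inch '[[0,0,0,0.15,4],[0,0,0.04,0,4],[0,0,0.06,0,4],[0,0,0.06,0,4],[0,0,0,0,4]]' 5; python3 -m inch '[[0,0,0.06,0,4],[0,0,0.06,0,4],[0,0,0.04,0,4],[0,0,0,0,4],[0,0,0,0,4]]';  python3 -c "
from plant import r
from scipy.spatial.transform import Rotation as R
s=r.get_state();print(s['moment'],s['contact_force'],R.from_quat(s['eef_rot']).as_matrix()[:,0])"
```

```text
clock: 10.3
tool_pos: [0.515, -0.0634, 0.0969]
eef_rot: [0.137, 0.991, 0.001, 0.001]
contact_force: [5.4, 2.2, 3.0]
opening: 0.159
clock: 10.8
tool_pos: [0.515, -0.0634, 0.1008]
eef_rot: [0.137, 0.991, 0.001, 0.001]
contact_force: [5.2, 2.0, 2.8]
opening: 0.156
[ 0.49848891 -1.24360729 -0.02073538] [5.16656781 2.03435364 2.77736061] [-0.96240684  0.27160829 -0.00141608]
```

```bash
python3 -m inch '[[0,0,0,0,20],[0,0,0,0,30],[-0.03,-0.02,0,0,32],[0,0,0,0,32],[0,0,0,0,32]]' 5
python3 - <<'E'
from plant import r
import cv2,numpy as np
s=r.get_state();print(s["contact_force"],s["moment"])
a=r.snapshot("scene");np.savez("pics/s2.npz",**a)
cv2.imwrite("pics/c2.png",cv2.resize(a["pixels"][150:260,150:290,::-1],(700,550),interpolation=cv2.INTER_CUBIC))
E
```

```text
clock: 11.3
tool_pos: [0.5128, -0.0651, 0.1004]
eef_rot: [0.137, 0.991, -0.0, -0.0]
contact_force: [0.5, -0.2, -0.3]
opening: 0.364
[ 0.47755225 -0.18916313 -0.30369856] [ 0.0885262  -0.15805464 -0.01370718]
```

View pics/c2.png

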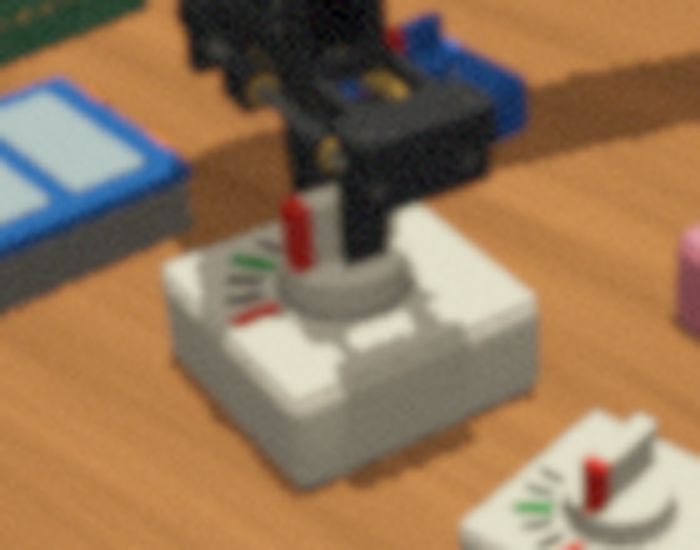

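The knob stands proud, red end at (297,235) in the crop, pointing towards the red bar at (255,315). I check its angle and height numerically.

Run:
```python
from h import *
d=dict(np.load("pics/s2.npz"));hsv=cv2.cvtColor(d["pixels"],cv2.COLOR_RGB2HSV)
m=(((hsv[...,0]<8)|(hsv[...,0]>172))&(hsv[...,1]>110)).astype(np.uint8)
m[:185]=0;m[:,:195]=0;m[206:]=0;m[:,216:]=0
v,u=np.nonzero(m);print(len(u),u.min(),u.max(),v.min(),v.max(),u.mean(),v.mean())
# project end-face centre & corners for dial and press hypotheses
def proj(P):
    q=R.from_quat(d["attitude"]).inv().apply(P-d["position"]);return np.c_[d["K"][0,2]+d["K"][0,0]*q[:,0]/-q[:,2],d["K"][1,2]-d["K"][1,1]*q[:,1]/-q[:,2]]
for dial in(-.05,0,.05,.1,.2):
  for p in(0,.004,.008):
    a=np.radians(-13.7)-dial;e=np.array([np.cos(a),np.sin(a)]);n=np.array([-e[1],e[0]])
    c=np.array([[*(np.array([.5136,-.0642])+.028*e+s*.007*n),z-p] for s in(-1,1) for z in(.076,.11)])
    q=proj(c);print(dial,p,"u",q[:,0].min().round(1),q[:,0].max().round(1),"v",q[:,1].min().round(1),q[:,1].max().round(1),"mean",q.mean(0).round(1))
```

```text
87 206 212 188 203 209.02298850574712 195.91954022988506
-0.05 0 u 205.1 209.5 v 190.6 205.1 mean [207.3 197.8]
-0.05 0.004 u 205.3 209.6 v 192.0 206.5 mean [207.4 199.2]
-0.05 0.008 u 205.4 209.7 v 193.4 207.8 mean [207.6 200.6]
0 0 u 204.9 209.0 v 190.3 204.9 mean [207.  197.6]
0 0.004 u 205.1 209.2 v 191.7 206.3 mean [207.1 199. ]
0 0.008 u 205.2 209.3 v 193.1 207.6 mean [207.3 200.4]
0.05 0 u 204.8 208.6 v 190.0 204.6 mean [206.7 197.3]
0.05 0.004 u 204.9 208.8 v 191.4 206.0 mean [206.9 198.7]
0.05 0.008 u 205.1 208.9 v 192.8 207.4 mean [207.  200.1]
0.1 0 u 204.7 208.2 v 189.7 204.4 mean [206.5 197. ]
0.1 0.004 u 204.8 208.4 v 191.1 205.8 mean [206.6 198.4]
0.1 0.008 u 205.0 208.5 v 192.5 207.2 mean [206.8 199.8]
0.2 0 u 204.5 207.6 v 189.0 203.9 mean [206.  196.5]
0.2 0.004 u 204.7 207.7 v 190.5 205.3 mean [206.2 197.9]
0.2 0.008 u 204.8 207.8 v 191.9 206.7 mean [206.3 199.3]
```

```bash
python3 -m inch '[[0.03,0.03,0,0,20],[0,0,0,0,12],[0,0,0,0,8],[0,0,0,0,4],[0,0,0,0,4]]' 5; python3 -m inch '[[0,0,0,0,4],[0,0,0,0,4],[0,0,0,0,4]]' 40; python3 -c "
from plant import r
from scipy.spatial.transform import Rotation as R
s=r.get_state();print(s['moment'],s['contact_force'],R.from_quat(s['eef_rot']).as_matrix()[:,0])"
```

```text
clock: 11.85
tool_pos: [0.5144, -0.0632, 0.1007]
eef_rot: [0.137, 0.991, 0.001, 0.0]
contact_force: [0.5, 3.1, 0.2]
opening: 0.156
clock: 12.15
tool_pos: [0.5144, -0.0632, 0.1007]
eef_rot: [0.137, 0.991, 0.001, 0.0]
contact_force: [0.9, 3.6, 0.3]
opening: 0.153
[ 0.98196374 -0.3716233   0.00899303] [0.93553284 3.61490095 0.26728731] [-9.62464151e-01  2.71408513e-01 -4.20040248e-04]
```

```bash
python3 -m inch '[[0,0.03,0,-0.5,4],[0,0,0,-0.6,4],[0,0,0,-0.6,4],[0,0,0,-0.6,4],[0,0,0,-0.6,4]]'; python3 -m inch '[[0,0,0,0,4],[0,0,0,0,4],[0,0,0,0,4]]'; python3 -c "
from plant import r
from scipy.spatial.transform import Rotation as R
import numpy as np
s=r.get_state();x=R.from_quat(s['eef_rot']).as_matrix()[:,0];print(s['moment'],s['contact_force'],166.3-np.degrees(np.arctan2(x[1],x[0])))"
```

```text
clock: 12.65
tool_pos: [0.5143, -0.0632, 0.1007]
eef_rot: [0.287, 0.958, 0.0, 0.0]
contact_force: [1.0, 2.6, -0.4]
opening: 0.156
clock: 12.95
tool_pos: [0.5144, -0.0633, 0.1006]
eef_rot: [0.285, 0.958, 0.0, 0.0]
contact_force: [1.8, 2.7, 0.3]
opening: 0.158
[ 0.67656206 -0.5021791  -0.03459283] [1.80324829 2.74713955 0.25147776] 19.436744212925817
```

```bash
python3 -m inch '[[0,0,0,0,4],[0,0,0,0,4],[0,0,0,0,4]]' >/dev/null; python3 -m inch '[[0,0,0,-0.5,4],[0,0,0,-0.6,4],[0,0,0,-0.6,4],[0,0,0,-0.6,4],[0,0,0,-0.6,4]]'; python3 -m inch '[[0,0,0,0,4],[0,0,0,0,4],[0,0,0,0,4],[0,0,0,0,4],[0,0,0,0,4]]'; python3 -c "
from plant import r
from scipy.spatial.transform import Rotation as R
import numpy as np
s=r.get_state();x=R.from_quat(s['eef_rot']).as_matrix()[:,0];print(s['moment'],s['contact_force'],166.3-np.degrees(np.arctan2(x[1],x[0])))"
```

```text
clock: 13.75
tool_pos: [0.5143, -0.0633, 0.1007]
eef_rot: [0.428, 0.904, 0.0, 0.0]
contact_force: [2.5, 2.9, 1.4]
opening: 0.157
clock: 14.25
tool_pos: [0.5143, -0.0633, 0.1006]
eef_rot: [0.427, 0.904, 0.0, 0.0]
contact_force: [2.2, 2.5, 2.1]
opening: 0.156
[ 0.51295171 -0.62103917 -0.0977488 ] [2.18213897 2.53285219 2.14864354] 36.869160640521955
```

```bash
python3 -m inch '[[0,0,0,-0.5,4],[0,0,0,-0.6,4],[0,0,0,-0.6,4],[0,0,0,-0.6,4],[0,0,0,-0.7,4]]'; python3 -m inch '[[0,0,0,0,4],[0,0,0,0,4],[0,0,0,0,4],[0,0,0,0,4],[0,0,0,0,4]]'; python3 -c "
from plant import r
from scipy.spatial.transform import Rotation as R
import numpy as np
s=r.get_state();x=R.from_quat(s['eef_rot']).as_matrix()[:,0];print(s['moment'],s['contact_force'],166.3-np.degrees(np.arctan2(x[1],x[0])))"
```

```text
clock: 14.75
tool_pos: [0.5142, -0.0634, 0.1006]
eef_rot: [0.564, 0.826, 0.0, 0.0]
contact_force: [1.7, 3.2, 2.7]
opening: 0.158
clock: 15.25
tool_pos: [0.5142, -0.0634, 0.1006]
eef_rot: [0.563, 0.826, 0.0, 0.0]
contact_force: [2.1, 2.8, 2.2]
opening: 0.155
[ 0.33791208 -0.69602748 -0.01154345] [2.05559703 2.80488623 2.23201262] 54.86538750560318
```

```bash
python3 -m inch '[[0,0,0,0,20],[0,0,0,0,34],[0,0,0,0,44],[0,0,0,0,44],[0,0,0.5,0,44]]' 5; python3 -m inch '[[0,0,1,0,44],[0,0,1,0,44],[0,0,1,0,44],[0,0,1,0,44],[0,0,1,0,44]]'; python3 -m inch '[[-0.3,-1,0.3,0,60],[-0.3,-1,0,0,60],[-0.3,-1,0,0,60],[-0.3,-1,0,0,60],[-0.3,-1,0,0,60]]'; python3 -m inch '[[-0.3,-1,0,0,60],[-0.3,-1,0,0,60],[-0.3,-1,0,0,60],[-0.3,-1,0,0,60],[-0.3,-1,0,0,60]]'
python3 - <<'E'
from plant import r
from h import *
o=[]
for n in("top","scene"):
    d=r.snapshot(n);Z=d["range_z"];K=d["K"]
    v,u=np.mgrid[:384,:512]
    P=R.from_quat(d["attitude"]).apply(np.stack([(u-K[0,2])/K[0,0]*Z,-(v-K[1,2])/K[1,1]*Z,-Z],-1).reshape(-1,3))+d["position"]
    P=P[Z.ravel()>0];near=np.hypot(*(P[:,:2]-[.5137,-.0642]).T)
    Q=P[(near<.04)&(P[:,2]>.1)&(P[:,2]<.13)]
    if len(Q)>20:
        rr=cv2.minAreaRect((Q[:,:2]*1000).astype(np.float32));w,V=np.linalg.eigh(np.cov(Q[:,:2].T))
        print(n,len(Q),Q.mean(0).round(4),np.median(Q[:,2]),rr,(np.degrees(np.arctan2(V[1,1],V[0,1])))%180)
    o.append(cv2.resize(np.ascontiguousarray(d["pixels"][...,::-1]),(400,300)))
    o.append(cv2.resize(d["pixels"][145:213,258:326,::-1] if n=="top" else d["pixels"][160:260,170:270,::-1],(300,300)))
cv2.imwrite("pics/end.png",np.vstack([np.hstack(o[:2]),np.hstack(o[2:])]))
E
```

```text
clock: 15.75
tool_pos: [0.5128, -0.0635, 0.112]
eef_rot: [0.563, 0.826, -0.001, -0.001]
contact_force: [0.2, 0.2, -0.4]
opening: 0.497
clock: 16.25
tool_pos: [0.5135, -0.0635, 0.2389]
eef_rot: [0.563, 0.826, -0.0, -0.0]
contact_force: [-0.1, -0.1, 0.2]
opening: 0.499
clock: 16.75
tool_pos: [0.4756, -0.1894, 0.2454]
eef_rot: [0.563, 0.826, -0.0, -0.0]
contact_force: [-0.7, 0.1, 0.4]
opening: 0.679
clock: 17.25
tool_pos: [0.4381, -0.3143, 0.2453]
eef_rot: [0.563, 0.826, -0.0, -0.0]
contact_force: [0.6, 0.5, 0.2]
opening: 0.68
top 103 [ 0.5137 -0.0641  0.1098] 0.10968523657793572 ((513.451904296875, -63.713035583496094), (15.528620719909668, 56.66728973388672), 21.871591567993164) 111.75637310786765
scene 159 [ 0.5159 -0.0604  0.1077] 0.10908140145367262 ((513.6175537109375, -62.50046157836914), (17.147491455078125, 57.51762771606445), 21.089250564575195) 110.99414175877875
```

View pics/end.png

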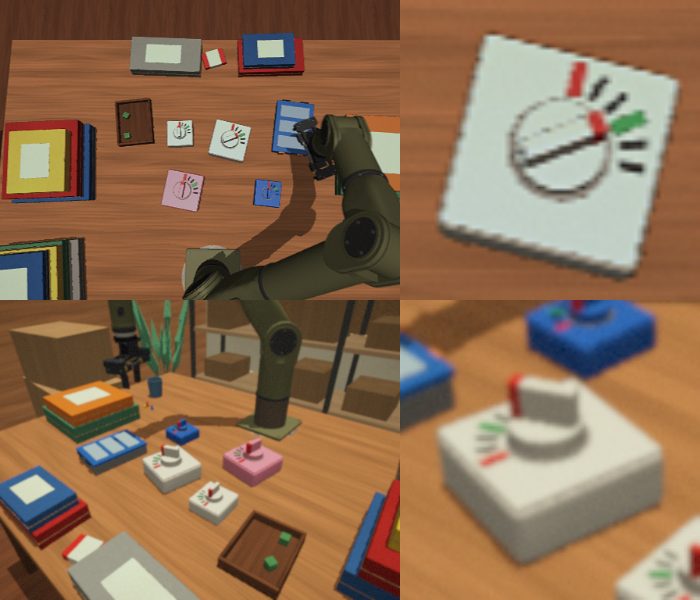

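The pointer sits on green. The bar is at about 111.6°, so the dial is about 0.955 rad, the top is at 0.110 m, and nothing else has moved. I'm handing in.

```bash
python3 -m inch '[[0,0,0,0,60],[0,0,0,0,60]]' | head -1; python3 -c "
from plant import r
print(r.finish_job())"
```

```text
clock: 17.55
the job is handed in; nothing more can be done
None
```

I reset the large white timer and set it to the green mark, then handed the job in at 17.55 s. The hand-in gives no verdict.

- **Pressing:** I gripped the knob's bar and pressed it about 8 mm until it landed. The wrist read at most about 7 N upward during the press.
- **Back to zero:** I turned it anticlockwise to about 0.04 rad by the tool angle, then let it come up.
- **Clicks:** I turned it clockwise one click at a time, pausing about half a second at each. By the tool angle it stopped at 0.34, 0.64 and 0.96 rad.
- **Final check:** With the arm clear, both cameras put the dial at about 0.955 rad (0.942 wanted). The knob top was at about 0.110 m from the top camera and 0.109 m from the scene camera, so it is up.
- **Surroundings:** In the pictures the dice tray, cubes and organiser look unmoved, but I did not measure their positions.

The camera could not confirm the dial angle at zero, because the view was not sensitive enough. That step rests on the tool angle; the camera did show the knob up again.

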